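# Hold the towel clip open around the drinks card's edge

### The job

I want to slip a bill under the clip before the wind takes it: pick up the turquoise towel clip by its finger levers, squeeze it open, and bring its gaping jaws around the orange-striped edge of the standing drinks card, about half-way up, with a clear gap on both sides of the card. The sun has made the clip's plastic brittle, so pinch each lever with less than 50 N, and do not shove the card or disturb the other things on the table. Finish while holding the clip there, wide open in the air and not touching the card; do not let go or let it close.

Things in the scene. Friction and masses are not known exactly. Their poses are not given: they have to be found in the camera images.
- clip_mid (a point): Turquoise plastic spring towel clip (jumbo clothes-peg kind), loose, lying on its side: 130 mm long, 36 mm tall, 58 mm wide over the levers, 70 g. The point is on the steel pivot pin, half-way up (18 mm over the table at the start); x runs along the clip to the jaw tips (x = +62 mm when shut), z along the pin. The two finger levers run back from the pin to x = -68 mm.
- clip: The same clip, origin under the pin (18 mm below clip_mid), same axes. Pinch the levers across y on their finger rests, centred at x = -51 mm: 54 mm over the outsides there at rest, 23 mm at full squeeze (a stop). Opening starts at about 5 N on each lever; full squeeze takes about 12 N. In squeezing, the pin moves some 4 mm forward of the fingers.
- clip_a (a joint): Swing of the clip half on its +y side, rad: 0 = shut (jaw tips together), 0.28 = fully squeezed. Each half swings its jaw tip about 60 mm x this angle off the clip's x axis, so 0.24 on both makes a mouth of 29 mm; the halves share the squeeze equally.
- clip_b (a joint): Swing of the other half (-y side), rad, in the same sense: 0 = shut, 0.28 = fully squeezed.
- card_edge (a point): Mid-point of the orange-striped upright edge of the drinks card, 80 mm over the table. The card is a stiff white board 150 mm wide, 110 mm tall (from 12 to 122 mm over the table) and 3 mm thick. x points from this edge into the card, along its width; y is across its thickness; z up.
- drinks_card: The drinks card with its wooden foot, one loose piece of about 0.4 kg; origin on the table under its centre, 75 mm along +x from the striped edge; same axes. The foot is 92 mm (x) by 58 mm (y) and 30 mm tall, so the card overhangs it by 29 mm at each end. Stripe 12 mm wide, on both faces.
- yellow_clip: Bystander: a clip of the same shape in yellow, lying on its side; origin under its pivot pin. It may lie in either of the two clip places.
- mug: Bystander: white ceramic mug, 82 mm across, 95 mm tall, with a handle.
- coaster: Bystander: green glass coaster, 96 mm across, 7 mm thick.
- bottle_opener: Bystander: flat stainless bottle opener, 171 mm long, 42 mm wide, 4 mm thick; x along it.
- fly_swatter: Bystander: red plastic fly swatter, 430 mm long, 105 mm wide at the head, 10 mm thick; x along it to the head.
- sunscreen: Bystander: orange sunscreen bottle, 54 mm across, 165 mm tall.
There are look-alikes about, which are no part of the job. Several things look just like the drinks_card: the one meant starts farthest to the robot's left. Leave any black look-alike of the clip alone.

How it is judged:
On the way:
1. the turquoise clip is lifted clear of the table in the fingers (height (world z) of clip_mid above 0.05 m and contact force between the fingers and clip above 1 N), for 0.2 s.
At the end, for the whole second after the job is handed in: Fingers hold the clip in the air, still, mouth at least 18 mm (each half 0.15 rad); the striped edge lies 12 to 50 mm ahead of the pin, within 10 mm of the clip's mid-line, within 25 mm of half-way up, nothing touching the card; card within 12 mm of its start and upright, bystanders within 30 mm (value of joint each of clip_a, clip_b above 0.15 rad and x of card_edge in the frame of clip_mid between 0.012 and 0.05 m and y of card_edge in the frame of clip_mid between -0.01 and 0.01 m and z of card_edge in the frame of clip_mid between -0.025 and 0.025 m and contact force between each of clip, the arm, the fingers and drinks_card below 0.3 N and contact force between the fingers and clip above 2 N and height (world z) of clip_mid above 0.05 m and linear speed of clip below 0.03 m/s and angle between drinks_card's own z axis and vertical below 0.05 rad and distance of drinks_card from where it was at the start of the episode below 0.012 m and distance of each of yellow_clip, mug, coaster, bottle_opener, fly_swatter, sunscreen from where it was at the start of the episode below 0.03 m); the arm keeps its last pose, push and grip.
It fails at once if a clip lever is pinched with 50 N or more (contact force between the fingers and clip_a above 50 N or contact force between the fingers and clip_b above 50 N).
It fails at once if the card is pushed with more than 5 N (contact force between any of clip, the arm, the fingers and drinks_card above 5 N).
It fails at once if the card is shifted more than 12 mm or tipped (distance of drinks_card from where it was at the start of the episode above 0.012 m or angle between drinks_card's own z axis and vertical above 0.15 rad).
It fails at once if another thing on the table is moved more than 30 mm (distance of any of yellow_clip, mug, coaster, bottle_opener, fly_swatter, sunscreen from where it was at the start of the episode above 0.03 m).
It also fails if it takes over 38 s, if anything falls off the work surface, if the arm or the gripper's body presses on something with over 40 N, if the wrist force passes 120 N, or if a joint passes its speed limit or range.

### The arm

A 7-joint arm with a two-finger parallel gripper is mounted at the origin on the work surface. World frame = base frame: x ahead of the robot, y to its left, z up, the work surface at z = 0. Lengths are in m, angles in rad, forces in N, time in s.
With the tool pointing down it reaches from about 0.4 to 0.9 m from the base axis. Payload 5.5 kg.
Tool frame: the origin (TCP) lies at the very end of the fingers, on their centre line; the grasp point (between the pads) lies ctrl.grip_point_offset behind it (ctrl.grip_point_offset is the distance from the TCP to the grasp point, in m); z points along the fingers, y is the line along which they close (so a half turn about z gives the same grasp; the last joint's range is limited). The gripper opens to 85 mm and grips with 20 to 120 N. Pads are 22 mm wide; open, the fingers measure 114 mm over their backs; the gripper's body (76 mm by 85 mm) begins 54 mm behind the grasp point. The pads swing forward as they close: fully open they stand 13 mm farther back than shut.
Start: joints at [-1.056, 0.501, -0.427, 1.55, 0.221, 1.138, -0.21], TCP at [0.162, 0.63, 0.231] pointing down, gripper open.
Joint ranges: [-2.88, 2.88], [-0.31, 2.03], [-1.54, 1.56], [0.2, 2.42], [-1.41, 4.55], [0.19, 2.02], [-2.57, 2.57]. Speed limits (rad/s): [2.57, 2.57, 3.14, 3.14, 3.14, 3.14, 3.14].

### API

Orientations are given as a rotation vector (axis times angle).
In Python, from bench import sensors, imaging, workorder, ctrl gives the robot as it stands. The module is installed in compiled form; this text tells all that it offers.
- The arm moves only by the shell command python3 -m crank 'ROWS' [FORCE]. ROWS is JSON, a list of rows, each an object with "jaw": the closure, from 0 (fully open) to 1 (shut); "dp": the shift along the tool's x, y, z scaled (see below), a list of three; "twist": the turn about the tool's z scaled (see below). A call has 1 to 12 rows; each row is the pose to reach, as a shift and turn from the pose commanded when the call began, along the tool's axes at that moment; what a row does not reach only later rows make up. The controller multiplies each number of a shift by 250 mm and each number of a turn by 90 degrees. A row lasts 1/12 s, in which the tool goes at most 41.7 mm and 7.16 degrees, less where a joint would pass 70% of its speed; a pose out of reach is approached as far as the arm can. A call with a number of a shift or a turn outside -1 to 1 is refused whole. A call with a gripper value outside its range is refused whole. The fingers move at their own pace and stop on an object; FORCE is the grip in N (left out, the last holds). Time passes only in rows, so rows that repeat a pose let the fingers close. It gives the time, the measured TCP pose, the force, the opening and the grip force at its end, in the units of the state.
- sensors.sense(): the state, without advancing time (a new reading comes with each control period).
- imaging.read_camera(name): name is "scene" or "side" or "wrist"; returns a dict with "image" (420x560x3 uint8, red, green, blue), "fx", "fy", "cx", "cy" (pixels), "R" (3x3) and "t" (3): a world point X has camera coordinates R X + t. Camera axes: x right, y down, z forward; pixel columns grow to the right and rows downward; lengths in m; the calibration is good to about 2 mm. The wrist camera is an equidistant fisheye: a pixel r from the principal point sees the ray r / f radians off the axis. A picture is of the moment at which its call begins. There is no depth.
- workorder.hand_in(): hands the job in; it is judged then, once.
The state is a dict: "time_s": time; "joint_pos": joint angles; "qvel": joint speeds; "effort": joint torques, N m; "tool_pos": TCP position; "eef_rot": TCP orientation; "wrist_force": force on the tool from outside, world axes, zero at the start; "moment": the same for the moment, N m; "grip_width": opening from 0.0 (shut) to 1.0 (fully open); "grip_force": force on a finger pad.
Only numpy, scipy, OpenCV 4.12 (cv2) and the standard library are available. Lean on these libraries where they do the work, as an engineer would, in place of code of your own. Each camera call takes 0.05 s, during which the arm holds its last target. There are 200 camera calls.

## Working session

There is one attempt and no reset: what is moved stays moved. The work goes in short steps, Python scripts to look and compute and a shell command to move; the robot and the scene stay as the last step left them, time stands still between calls to the robot, and variables do not carry over. Pictures are saved under pics/ and viewed, at most 10 in all, crops included, and the job is handed in when it is done.

```bash
mkdir -p pics
cat > h.py <<'E'
import numpy as np, cv2
from bench import sensors, imaging, workorder, ctrl
from scipy.spatial.transform import Rotation as Ro
def cam(n):
    return imaging.read_camera(n)
def ray(c,u,v,fish=False):
    x=(u-c['cx'])/c['fx'];y=(v-c['cy'])/c['fy']
    if fish:
        r=np.hypot(x,y);d=np.array([x/r*np.sin(r),y/r*np.sin(r),np.cos(r)]) if r>1e-9 else np.array([0,0,1.])
    else: d=np.array([x,y,1.])
    R=np.array(c['R']);t=np.array(c['t'])
    d=R.T@d;return -R.T@t,d/np.linalg.norm(d)
def plane(c,u,v,z,fish=False):
    o,d=ray(c,u,v,fish);return o+d*(z-o[2])/d[2]
def tri(a,b):
    (o1,d1),(o2,d2)=a,b
    s=np.linalg.lstsq(np.c_[d1,-d2],o2-o1,rcond=None)[0]
    p,q=o1+d1*s[0],o2+d2*s[1];return (p+q)/2,np.linalg.norm(p-q)
def proj(c,X):
    p=np.array(c['R'])@X+np.array(c['t']);return c['fx']*p[0]/p[2]+c['cx'],c['fy']*p[1]/p[2]+c['cy']
E
python3 - <<'E'
from h import *
ims=[]
for n in("scene","side","wrist"):
    c=cam(n);cv2.imwrite(f'pics/{n}0.png',c['image'][...,::-1]);print(n,c['fx'],c['cx'],c['cy'],-np.array(c['R']).T@c['t'],np.array(c['R'])[2])
print(sensors.sense(),ctrl.grip_point_offset)
E
```

```text
scene 387.41219439651934 282.24388145838856 211.36980549042818 [ 0.99138252 -0.68217313  1.18690073] [-0.30194102  0.46730245 -0.83093925]
side 386.6015909039314 280.0300945529326 204.0972057638913 [0.56622972 0.8993967  0.63665652] [ 0.0060626  -0.86053024 -0.50936329]
wrist 325.19226210127806 279.410836026352 208.15170485055248 [0.09528248 0.64504545 0.37341431] [ 0.26114205 -0.06793726 -0.96290672]
{'time_s': 0.15, 'joint_pos': array([-1.05581944,  0.5016308 , -0.42683769,  1.55116184,  0.22083645,
        1.13831347, -0.2103544 ]), 'qvel': array([ 6.24002773e-04, -3.60768438e-03, -5.98558971e-04, -9.94139826e-04,
        4.32601727e-06,  1.14326508e-03, -1.40304782e-03]), 'effort': array([-7.18162904e-03, -5.70036793e+01, -5.82579777e+00, -2.81278771e+01,
        1.06461695e-02,  7.82119489e-03,  1.39548004e-05]), 'tool_pos': array([0.16184299, 0.62900192, 0.23051947]), 'eef_rot': array([-3.94421074e-01, -3.11652089e+00,  2.26555944e-03]), 'wrist_force': array([ 0.77091277, -0.06981045,  0.67123688]), 'moment': array([-0.06776077,  0.00088975,  0.02555436]), 'grip_force': 0.0, 'grip_width': 0.9966081583759007} 0.0187
```

View pics/scene0.png

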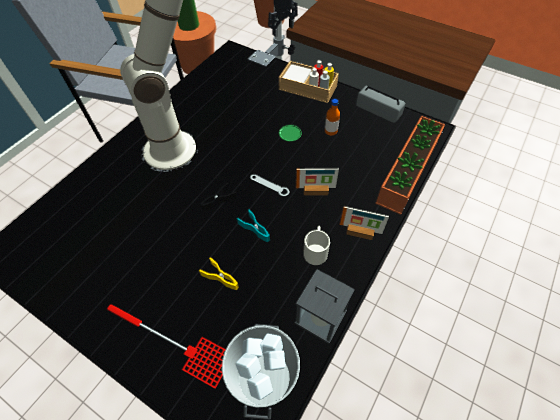

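View pics/side0.png

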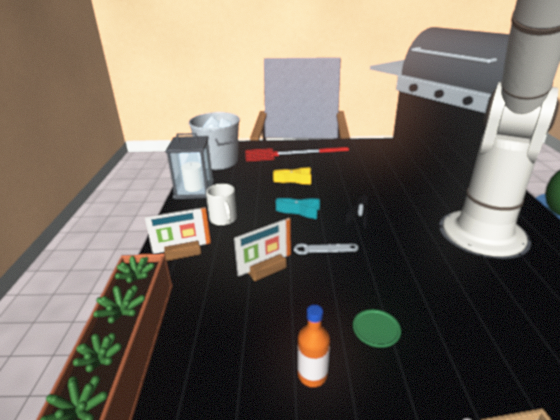

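View pics/wrist0.png

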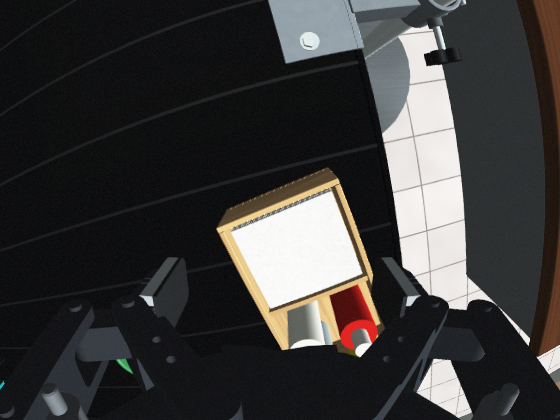

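The scene picture shows the turquoise clip at (253,226) with its levers to the upper left, and the yellow clip at (220,274). There are two look-alike cards, at (317,180) and (365,221) in scene, which are (263,248) and (178,230) in side. The black clip is at (215,198). I'll measure these, then confirm with a crop.

```bash
cat > m.py <<'E'
from h import *
cs={n:cam(n) for n in("scene","side")}
def comps(n,lo,hi,amin=15):
    m=cv2.inRange(cv2.cvtColor(cs[n]['image'],cv2.COLOR_RGB2HSV),np.array(lo),np.array(hi))
    k,l,s,ce=cv2.connectedComponentsWithStats(m)
    return [(s[i],ce[i].round(1),(l==i)) for i in range(1,k) if s[i][4]>=amin]
if __name__=="__main__":
  for n in cs:
    for nm,lo,hi in(("turq",(85,120,60),(100,255,255)),("yel",(22,150,80),(32,255,255)),("org",(5,150,120),(16,255,255))):
        for s,ce,m in comps(n,lo,hi):
            if not(140<ce[0]<400 and 100<ce[1]<300):continue
            z=.08 if nm=="org" else .018
            print(n,nm,s,ce,plane(cs[n],*ce,z).round(3))
            if nm=="turq" and s[4]>150:
                pts=cv2.findContours(m.astype(np.uint8),cv2.RETR_EXTERNAL,cv2.CHAIN_APPROX_NONE)[0][0][:,0]
                print(cv2.minAreaRect(pts),cv2.approxPolyDP(pts.reshape(-1,1,2),2,True)[:,0].tolist())
  a=cs['scene']['image'][150:260,180:400];b=cs['side']['image'][180:290,130:350]
  cv2.imwrite('pics/crop1.png',np.vstack([cv2.resize(x,None,fx=2.7,fy=2.7,interpolation=cv2.INTER_CUBIC) for x in(a,b)])[...,::-1])
E
python3 m.py
```

```text
scene turq [237 209  33  33 296] [254.7 226.6] [ 0.518 -0.131  0.018]
((253.7970428466797, 228.02972412109375), (36.79814910888672, 17.801015853881836), 50.71058654785156) [[237, 218], [239, 224], [256, 231], [258, 236], [266, 241], [269, 239], [269, 234], [256, 221], [249, 209], [249, 214], [259, 228]]
scene yel [307 179   7   3  21] [310. 180.] [0.58  0.154 0.018]
scene yel [353 219   7   4  18] [355.9 220.6] [0.811 0.08  0.018]
scene yel [199 257  40  33 371] [220.1 275.9] [ 0.528 -0.347  0.018]
scene org [335 108   5   9  32] [337.2 112.5] [0.521 0.477 0.08 ]
scene org [305 186  24   5 116] [316.2 188.1] [0.639 0.089 0.08 ]
scene org [348 225  26  11 147] [360.8 229.7] [0.85  0.015 0.08 ]
side turq [275 197  46  23 771] [298.6 206.5] [ 0.516 -0.129  0.018]
((297.3543701171875, 207.95159912109375), (45.156944274902344, 21.108518600463867), 1.6846843957901) [[275, 200], [276, 211], [314, 219], [320, 206], [318, 198], [284, 197]]
side turq [153 214  39  11 172] [171.8 218.9] [ 0.897 -0.071  0.018]
((172.0675811767578, 218.90541076660156), (4.438772678375244, 38.962562561035156), 80.53767395019531) [[191, 214], [153, 220], [153, 223], [190, 218]]
side turq [242 227  35  17 142] [258.7 235.3] [0.633 0.022 0.018]
side yel [272 167  40  18 596] [292.8 175.7] [ 0.527 -0.344  0.018]
side org [202 209   9  35 136] [206.  225.8] [0.766 0.062 0.08 ]
side org [287 220   4  36 111] [288.3 237.7] [0.553 0.122 0.08 ]
side org [135 254  29  11 129] [150.6 257.1] [0.874 0.189 0.08 ]
```

View pics/crop1.png

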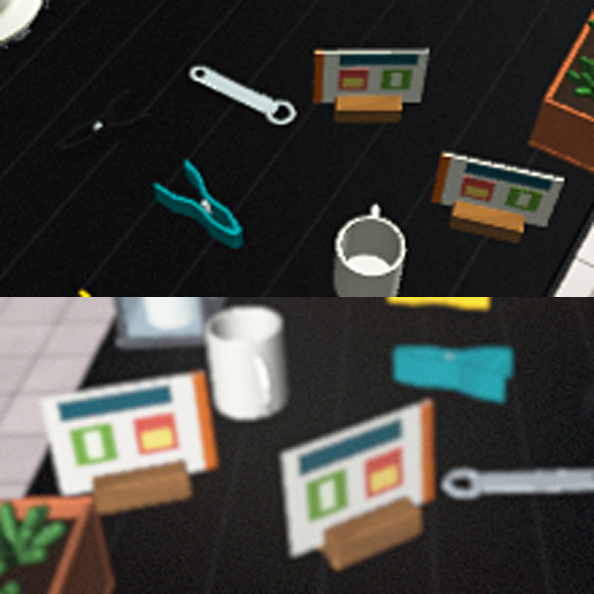

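The crop shows the turquoise clip with its levers at upper left (scene (249,209) and (237,218)), pin at (256,226) and jaw at (268,239). Card A, scene (317,180) and side (263,248), has y of about 0.12. Card B, scene (365,221), has y of about 0.06. Card A is farther to the robot's left, so it's the one meant. Next I'll triangulate the corners.

Run:
```python
from h import *
S=cam("scene");D=cam("side")
P={}
for n,a,b in(("A top",(296.9,168.2),(290.4,219)),("A bot",(296.7,188),(290.6,255.2)),("A far top",(338.9,168),(234.8,237.8)),("B top",(343.5,206.5),(206.5,208)),("pin top",(256.3,226),(296,201.5))):
    p,e=tri(ray(S,*a),ray(D,*b));P[n]=p;print(n,p.round(4),round(e,4))
d=P["A far top"]-P["A top"];print("card yaw",np.degrees(np.arctan2(d[1],d[0])),np.linalg.norm(d))
for z in(.0,.018,.036):
    print(z,*[plane(S,*q,z)[:2].round(4) for q in((249,209.5),(237.3,218.5),(256.3,226),(268,239))])
    print(z,*[plane(D,*q,z)[:2].round(4) for q in((318.5,198),(320,206),(296,201.5),(275.5,204.5))])
# candidate clip image axis
print(S['R']@np.eye(3)[:,2])
```

```text
A top [0.5486 0.1022 0.1212] 0.0029
A bot [0.55   0.1009 0.0077] 0.0055
A far top [0.6771 0.1796 0.1234] 0.0019
B top [0.7653 0.0409 0.1206] 0.0042
pin top [ 0.5256 -0.1331  0.033 ] 0.0036
card yaw 31.067636614179012 0.15002143638388993
0.0 [ 0.4509 -0.0723] [ 0.4372 -0.1273] [ 0.5143 -0.1174] [ 0.5796 -0.1402]
0.0 [ 0.4463 -0.211 ] [ 0.4462 -0.1594] [ 0.5216 -0.1909] [ 0.5884 -0.1742]
0.018 [ 0.4591 -0.0815] [ 0.4456 -0.1357] [ 0.5215 -0.126 ] [ 0.5858 -0.1485]
0.018 [ 0.4497 -0.1796] [ 0.4496 -0.1295] [ 0.5229 -0.16  ] [ 0.5878 -0.1438]
0.036 [ 0.4673 -0.0908] [ 0.454  -0.1442] [ 0.5287 -0.1346] [ 0.592  -0.1567]
0.036 [ 0.4531 -0.1482] [ 0.453  -0.0996] [ 0.5241 -0.1292] [ 0.5872 -0.1135]
[-0.00946676 -0.55628261 -0.83093925]
```

Measured heights fit: card top 121 mm, pin top about 33 mm. The card edge is at about (0.549, 0.1015) with yaw 31°, and the clip pin at about (0.526, -0.133) with yaw about -15°. I'll move above the clip.

```bash
python3 -m crank '[{"jaw":0,"dp":[-1,-0.8,0],"twist":0},{"jaw":0,"dp":[-1,-0.8,0],"twist":0},{"jaw":0,"dp":[-1,-0.8,0],"twist":0},{"jaw":0,"dp":[-1,-0.8,0],"twist":0},{"jaw":0,"dp":[-1,-0.8,0],"twist":0},{"jaw":0,"dp":[-1,-0.8,0],"twist":0},{"jaw":0,"dp":[-1,-0.8,0],"twist":0},{"jaw":0,"dp":[-1,-0.8,0],"twist":0},{"jaw":0,"dp":[-1,-0.8,0],"twist":0},{"jaw":0,"dp":[-1,-0.8,0],"twist":0}]' 20
python3 -m crank '[{"jaw":0,"dp":[-0.48,-0.89,0],"twist":0},{"jaw":0,"dp":[-0.48,-0.89,0],"twist":0},{"jaw":0,"dp":[-0.48,-0.89,0],"twist":0},{"jaw":0,"dp":[-0.48,-0.89,0],"twist":0},{"jaw":0,"dp":[-0.48,-0.89,0],"twist":0},{"jaw":0,"dp":[-0.48,-0.89,0],"twist":0},{"jaw":0,"dp":[-0.48,-0.89,0],"twist":0},{"jaw":0,"dp":[-0.48,-0.89,0],"twist":0}]'
python3 -m crank '[{"jaw":0,"dp":[-0.48,-0.89,0.2],"twist":0},{"jaw":0,"dp":[-0.48,-0.89,0.2],"twist":0},{"jaw":0,"dp":[-0.48,-0.89,0.2],"twist":0},{"jaw":0,"dp":[-0.48,-0.89,0.2],"twist":0},{"jaw":0,"dp":[-0.48,-0.89,0.2],"twist":0},{"jaw":0,"dp":[-0.48,-0.89,0.2],"twist":0},{"jaw":0,"dp":[-0.48,-0.89,0.2],"twist":0},{"jaw":0,"dp":[-0.48,-0.89,0.2],"twist":0},{"jaw":0,"dp":[-0.48,-0.89,0.2],"twist":0}]'
python3 - <<'E'
from h import *
W=cam("wrist");cv2.imwrite('pics/w1.png',W['image'][...,::-1])
m=cv2.inRange(cv2.cvtColor(W['image'],cv2.COLOR_RGB2HSV),(85,120,60),(100,255,255))
for c in cv2.findContours(m,cv2.RETR_EXTERNAL,cv2.CHAIN_APPROX_NONE)[0]:
    if cv2.contourArea(c)>200:
        p=cv2.approxPolyDP(c,4,True)[:,0];print([(q.tolist(),plane(W,*q,.036,True)[:2].round(3).tolist()) for q in p])
s=sensors.sense();print(s['time_s'],s['tool_pos'],s['eef_rot'],s['joint_pos'])
E
```

```text
time_s: 1.18
tool_pos: [0.3558, 0.3718, 0.2315]
eef_rot: [0.402, 3.115, -0.0]
wrist_force: [0.7, 0.5, -0.4]
grip_width: 1.0
grip_force: 0.0
time_s: 1.85
tool_pos: [0.4155, 0.127, 0.2315]
eef_rot: [0.4, 3.116, 0.0]
wrist_force: [0.5, 1.0, -0.5]
grip_width: 0.998
grip_force: 0.0
time_s: 2.6
tool_pos: [0.4763, -0.1147, 0.1809]
eef_rot: [-0.391, -3.116, -0.002]
wrist_force: [-0.0, 1.0, 1.5]
grip_width: 0.999
grip_force: 0.0
[([533, 256], [0.626, 0.173]), ([559, 308], [0.74, 0.247]), ([551, 276], [0.671, 0.214])]
[([301, 170], [0.458, -0.091]), ([281, 223], [0.502, -0.121]), ([282, 270], [0.55, -0.131]), ([276, 281], [0.56, -0.14]), ([267, 261], [0.537, -0.143]), ([268, 223], [0.499, -0.132]), ([255, 201], [0.476, -0.138]), ([249, 171], [0.448, -0.136]), ([240, 178], [0.452, -0.146]), ([247, 213], [0.485, -0.149]), ([261, 236], [0.51, -0.142]), ([260, 273], [0.548, -0.153]), ([270, 303], [0.584, -0.153]), ([281, 303], [0.587, -0.142]), ([286, 291], [0.574, -0.133]), ([287, 236], [0.516, -0.118]), ([300, 212], [0.496, -0.101]), ([305, 181], [0.469, -0.09])]
2.65 [ 0.47627667 -0.11403031  0.1811449 ] [-3.88396492e-01 -3.11691902e+00 -2.26865519e-03] [ 0.13829059  0.24661321  0.04915826  2.00662274 -0.01725675  0.88937118
  1.51969899]
```

View pics/w1.png

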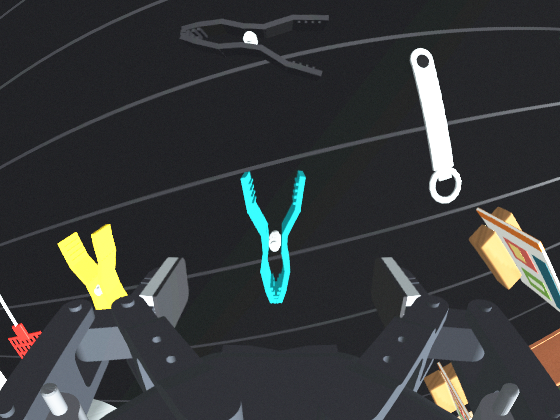

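The wrist view shows the turquoise clip with lever ends at (245,172) and (302,171), pin at (275,241) and tip at (275,303). The black clip is at the top and the yellow one at left. The clip's yaw is -13.8°, which matches the tool (-14.2°), and the grasp point is at about (0.4755, -0.121). I'll descend and pinch in steps.

```bash
python3 -m crank '[{"jaw":0,"dp":[0,-0.028,0.3],"twist":0},{"jaw":0,"dp":[0,-0.028,0.3],"twist":0},{"jaw":0,"dp":[0,-0.028,0.45],"twist":0},{"jaw":0,"dp":[0,-0.028,0.55],"twist":0},{"jaw":0,"dp":[0,-0.028,0.62],"twist":0},{"jaw":0,"dp":[0,-0.028,0.66],"twist":0},{"jaw":0,"dp":[0,-0.028,0.69],"twist":0},{"jaw":0,"dp":[0,-0.028,0.69],"twist":0},{"jaw":0,"dp":[0,-0.028,0.69],"twist":0}]' 20
python3 - <<'E'
from h import *
W=cam("wrist");D=cam("side")
cv2.imwrite('pics/w2.png',np.hstack([W['image'][120:,140:420],cv2.resize(D['image'][150:250,240:360],(360,300))])[...,::-1]);s=sensors.sense();print(s['tool_pos'],s['eef_rot'],s['wrist_force'])
E
```

```text
time_s: 3.4
tool_pos: [0.4748, -0.1231, 0.0094]
eef_rot: [0.392, 3.116, 0.001]
wrist_force: [-0.2, -0.0, 0.2]
grip_width: 1.001
grip_force: 0.0
[ 0.47526387 -0.12387526  0.01003471] [3.93432500e-01 3.11446200e+00 1.95834919e-05] [-0.16726446 -0.23652513 -0.01098889]
```

View pics/w2.png

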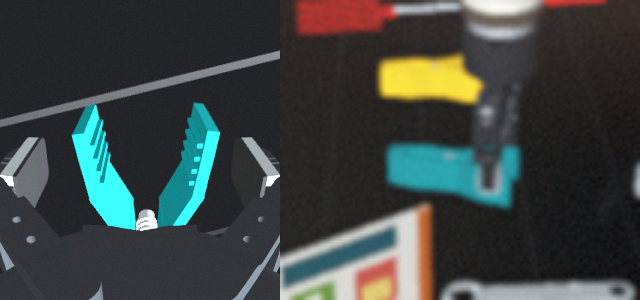

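The left half shows the levers centred between the pads, at (90,140) and (205,140). The side crop shows the fingertip on the rear of the clip at (488,190). Now the pinch.

```bash
python3 -m crank '[{"jaw":0.25,"dp":[0,0,0],"twist":0},{"jaw":0.32,"dp":[0,0,0],"twist":0},{"jaw":0.36,"dp":[0,0,0],"twist":0},{"jaw":0.4,"dp":[0,0,0],"twist":0},{"jaw":0.45,"dp":[0,0,0],"twist":0},{"jaw":0.5,"dp":[0,0,0],"twist":0},{"jaw":0.55,"dp":[0,0,0],"twist":0},{"jaw":0.6,"dp":[0,0,0],"twist":0},{"jaw":0.64,"dp":[0,0,0],"twist":0},{"jaw":0.68,"dp":[0,0,0],"twist":0},{"jaw":0.68,"dp":[0,0,0],"twist":0},{"jaw":0.68,"dp":[0,0,0],"twist":0}]' 20
python3 -m crank '[{"jaw":0.72,"dp":[0,0,0],"twist":0},{"jaw":0.74,"dp":[0,0,0],"twist":0},{"jaw":0.76,"dp":[0,0,0],"twist":0},{"jaw":0.78,"dp":[0,0,0],"twist":0},{"jaw":0.8,"dp":[0,0,0],"twist":0},{"jaw":0.8,"dp":[0,0,0],"twist":0},{"jaw":0.8,"dp":[0,0,0],"twist":0}]'
```

```text
time_s: 4.5
tool_pos: [0.4758, -0.124, 0.0107]
eef_rot: [0.394, 3.113, 0.0]
wrist_force: [-2.7, 2.4, 15.3]
grip_width: 0.325
grip_force: 16.0
time_s: 5.08
tool_pos: [0.4759, -0.1242, 0.0109]
eef_rot: [0.394, 3.113, 0.0]
wrist_force: [-3.1, 1.5, 17.3]
grip_width: 0.291
grip_force: 19.2
```

Squeezed to about 25 mm at 19 N. Lifting.

```bash
python3 -m crank '[{"jaw":0.85,"dp":[0,0,-0.01],"twist":0},{"jaw":0.9,"dp":[0,0,-0.03],"twist":0},{"jaw":0.9,"dp":[0,0,-0.08],"twist":0},{"jaw":0.9,"dp":[0,0,-0.14],"twist":0},{"jaw":0.9,"dp":[0,0,-0.22],"twist":0},{"jaw":0.9,"dp":[0,0,-0.3],"twist":0},{"jaw":0.9,"dp":[0,0,-0.3],"twist":0},{"jaw":0.9,"dp":[0,0,-0.3],"twist":0},{"jaw":0.9,"dp":[0,0,-0.3],"twist":0},{"jaw":0.9,"dp":[0,0,-0.3],"twist":0}]'
cat > m2.py <<'E'
from m import *
import sys
W=cam("wrist")
a=[cv2.resize(cs[n]['image'][y:y+130,x:x+130],(390,390),interpolation=cv2.INTER_CUBIC) for n,x,y in(("scene",200,130),("side",220,150))]
cv2.imwrite(sys.argv[1],np.hstack(a)[...,::-1])
cv2.imwrite(sys.argv[1].replace('.png','_w.png'),W['image'][...,::-1])
for n in cs:
    for s,ce,m in comps(n,(85,120,60),(100,255,255),100):
        if 200<ce[0]<340:
            pts=cv2.findContours(m.astype(np.uint8),cv2.RETR_EXTERNAL,cv2.CHAIN_APPROX_NONE)[0][0]
            print(n,s,ce,cv2.approxPolyDP(pts,1.5,True)[:,0].tolist())
s=sensors.sense();print(s['time_s'],s['tool_pos'],s['eef_rot'],s['grip_width'],s['grip_force'])
E
python3 m2.py pics/l1.png
```

```text
time_s: 5.92
tool_pos: [0.473, -0.1238, 0.0829]
eef_rot: [-0.394, -3.115, -0.0]
wrist_force: [0.2, 0.2, -1.4]
grip_width: 0.291
grip_force: 19.7
scene [242 202  30  33 296] [255.4 216.8] [[242, 202], [242, 209], [245, 212], [243, 214], [249, 218], [251, 217], [255, 227], [258, 228], [256, 229], [262, 234], [262, 228], [255, 222], [252, 214], [257, 214], [258, 219], [264, 221], [270, 227], [271, 221]]
side [274 177  47  19 582] [294.2 186.9] [[274, 183], [274, 192], [278, 194], [303, 193], [317, 195], [320, 191], [319, 180], [317, 180], [317, 191], [314, 193], [307, 190], [307, 181], [297, 180], [294, 182], [293, 179], [279, 177], [279, 181]]
side [242 227  35  17 141] [258.7 235.3] [[276, 227], [242, 240], [242, 243], [275, 231]]
6.0667 [ 0.47326256 -0.12383572  0.08287642] [-3.94192122e-01 -3.11483181e+00 -2.11004433e-04] 0.2916325506396157 19.726460207020864
```

View pics/l1.png

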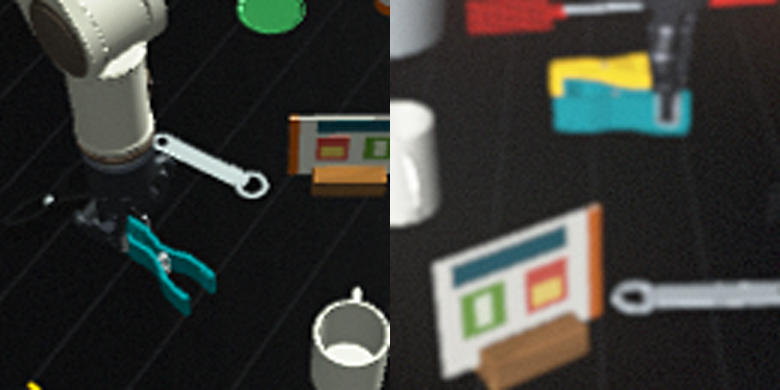

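Both views show the clip lifted level and gaping: pin at scene (255,217), tips at (262,233) and (271,224), and the mug and card clear. Next I'll turn by 45.4° to a spot about 65 mm short of the final pose.

```bash
python3 -m crank '[{"jaw":0.9,"dp":[0.03,0.04,0],"twist":-0.04},{"jaw":0.9,"dp":[0.07,0.1,0],"twist":-0.09},{"jaw":0.9,"dp":[0.12,0.16,0],"twist":-0.15},{"jaw":0.9,"dp":[0.17,0.23,0],"twist":-0.21},{"jaw":0.9,"dp":[0.22,0.3,0],"twist":-0.27},{"jaw":0.9,"dp":[0.27,0.38,0],"twist":-0.34},{"jaw":0.9,"dp":[0.31,0.45,0],"twist":-0.4},{"jaw":0.9,"dp":[0.34,0.5,0],"twist":-0.46},{"jaw":0.9,"dp":[0.355,0.518,0],"twist":-0.49},{"jaw":0.9,"dp":[0.355,0.518,0],"twist":-0.505},{"jaw":0.9,"dp":[0.355,0.518,0],"twist":-0.505},{"jaw":0.9,"dp":[0.355,0.518,0],"twist":-0.505}]'
python3 m2.py pics/a1.png
python3 - <<'E'
import cv2,numpy as np
a=cv2.imread('pics/a1.png');w=cv2.imread('pics/a1_w.png')
cv2.imwrite('pics/a1c.png',np.hstack([cv2.resize(a[:,:390],(400,400)),w[20:420,160:]]))
E
```

```text
time_s: 7.07
tool_pos: [0.4205, 0.0228, 0.0836]
eef_rot: [0.837, -3.028, 0.0]
wrist_force: [-0.2, -0.2, -0.0]
grip_width: 0.29
grip_force: 19.7
scene [258 165  29  17 324] [273.1 173.1] [[286, 165], [273, 166], [266, 169], [258, 168], [258, 177], [286, 180], [286, 174], [276, 174], [274, 172], [285, 172]]
side [297 203  46  34 812] [317.1 219.4] [[338, 204], [299, 214], [297, 216], [297, 228], [299, 229], [304, 226], [306, 235], [310, 236], [327, 224], [342, 219], [336, 217], [336, 207]]
side [242 227  35  17 141] [258.7 235.2] [[276, 227], [242, 240], [242, 243], [275, 231]]
7.2167 [0.42050136 0.02273851 0.08369198] [ 8.36665286e-01 -3.02791955e+00  3.13360841e-04] 0.2915314194179997 19.725430039688945
```

View pics/a1c.png

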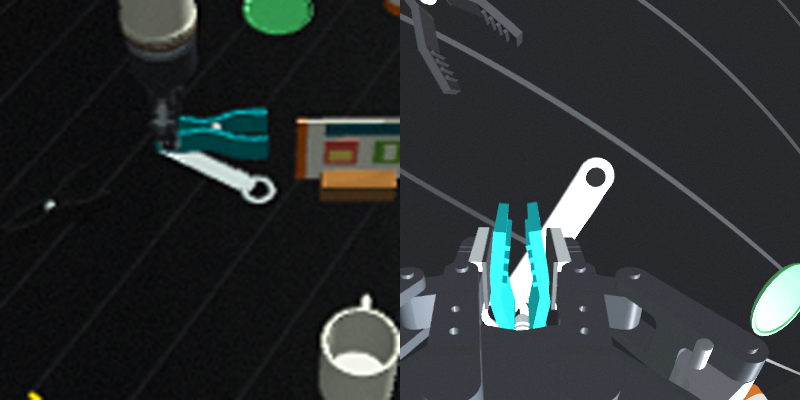

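The left half (scene) shows the gaping clip in line with the striped edge, tips at (286,165) and (286,173) in full-image pixels. The right half (wrist) shows the levers firmly between the pads. I'll measure the clip against the card with the same cameras.

```bash
cat > m3.py <<'E'
from m import *
S,D=cs['scene'],cs['side']
def stripe(n,box):
    for s,ce,m in comps(n,(3,120,60),(17,255,255),20):
        if box[0]<ce[0]<box[1] and box[2]<ce[1]<box[3]: 
            ys,xs=np.nonzero(m);yield n,s.tolist(),ce,[(xs[ys==y].min(),xs[ys==y].max(),y) for y in sorted(set(ys))][::6]
for r in list(stripe('scene',(285,345,160,200)))+list(stripe('side',(270,310,210,260))):print(*r)
E
python3 m3.py
python3 - <<'E'
from h import *
S=cam("scene");D=cam("side");e=np.array([.549,.1015]);th=np.radians(31);A=np.array([[np.cos(th),np.sin(th)],[-np.sin(th),np.cos(th)]])
s=sensors.sense();print('tcp',A@(s['tool_pos'][:2]-e))
for n,u,v in(("pin",270.5,171),("tip+",286.5,165.3),("tip-",286.5,172.5)):
    print(n,*[(A@(plane(S,u,v,z)[:2]-e)).round(4) for z in(.100,.105,.11)])
for n,u,v in(("side tip-",297.5,214),("side tip+",304.5,226)):
    print(n,*[(A@(plane(D,u,v,z)[:2]-e)).round(4) for z in(.1,.105,.11)])
for a,b in(((286.5,165.3),(304.5,226)),((286.5,172.5),(297.5,214))):
    p,q=tri(ray(S,*a),ray(D,*b));print(p.round(4),q,A@(p[:2]-e))
for z in(.122,.1,.08): print('edge proj',z,proj(S,np.r_[e,z]),proj(D,np.r_[e,z]))
E
```

```text
scene [296, 170, 4, 18, 57] [297.6 178.6] [(np.int64(297), np.int64(299), np.int64(170)), (np.int64(297), np.int64(299), np.int64(176)), (np.int64(296), np.int64(298), np.int64(182))]
scene [305, 176, 11, 7, 32] [310.7 179.4] [(np.int64(312), np.int64(315), np.int64(176)), (np.int64(306), np.int64(314), np.int64(182))]
scene [304, 185, 25, 6, 140] [316.1 187.7] [(np.int64(309), np.int64(326), np.int64(185))]
scene [304, 192, 24, 3, 56] [316.9 193.2] [(np.int64(313), np.int64(327), np.int64(192))]
side [286, 219, 6, 38, 161] [288.7 237.9] [(np.int64(289), np.int64(290), np.int64(219)), (np.int64(286), np.int64(290), np.int64(225)), (np.int64(287), np.int64(290), np.int64(231)), (np.int64(287), np.int64(290), np.int64(237)), (np.int64(287), np.int64(291), np.int64(243)), (np.int64(287), np.int64(291), np.int64(249)), (np.int64(287), np.int64(289), np.int64(255))]
side [266, 238, 12, 15, 80] [271.2 244.3] [(np.int64(276), np.int64(277), np.int64(238)), (np.int64(266), np.int64(277), np.int64(244)), (np.int64(266), np.int64(273), np.int64(250))]
tcp [-0.15052908 -0.00084646]
pin [-0.094 
[... 161 characters left out ...]
 ]
side tip- [-0.0476 -0.0371] [-0.0432 -0.0305] [-0.0388 -0.0238]
side tip+ [-0.0313  0.0191] [-0.027   0.0252] [-0.0227  0.0313]
[0.5086 0.1059 0.1046] 0.008770469192748362 [-0.03236604  0.02458755]
[0.5275 0.0696 0.1157] 0.0018949322123480356 [-0.03486511 -0.01631396]
edge proj 0.122 (np.float64(296.54344432555104), np.float64(168.0414217309219)) (np.float64(289.6805417697889), np.float64(218.77165842380194))
edge proj 0.1 (np.float64(296.41462886608775), np.float64(171.98551686595135)) (np.float64(289.74235170064463), np.float64(226.223592919014))
edge proj 0.08 (np.float64(296.30040290671303), np.float64(175.48290803733164)) (np.float64(289.7973033271814), np.float64(232.8486759062872))
```

```bash
python3 -m crank '[{"jaw":0.9,"dp":[-0.02,0,0.01],"twist":0},{"jaw":0.9,"dp":[-0.05,0,0.02],"twist":0},{"jaw":0.9,"dp":[-0.08,0,0.03],"twist":0},{"jaw":0.9,"dp":[-0.1,0,0.03],"twist":0},{"jaw":0.9,"dp":[-0.115,0,0.03],"twist":0},{"jaw":0.9,"dp":[-0.115,0,0.03],"twist":0},{"jaw":0.9,"dp":[-0.115,0,0.03],"twist":0},{"jaw":0.9,"dp":[-0.115,0,0.03],"twist":0}]'
python3 - <<'E'
from h import *
S=cam("scene");D=cam("side")
cv2.imwrite('pics/b1.png',np.hstack([cv2.resize(S['image'][150:200,255:305],(400,400),interpolation=cv2.INTER_CUBIC),cv2.resize(D['image'][200:250,270:320],(400,400),interpolation=cv2.INTER_CUBIC)])[...,::-1])
print(sensors.sense()['tool_pos'])
E
```

```text
time_s: 8.08
tool_pos: [0.4446, 0.0383, 0.0762]
eef_rot: [0.84, -3.027, -0.0]
wrist_force: [-0.7, -0.1, -0.4]
grip_width: 0.292
grip_force: 19.7
[0.44463789 0.03811186 0.07628062]
```

View pics/b1.png

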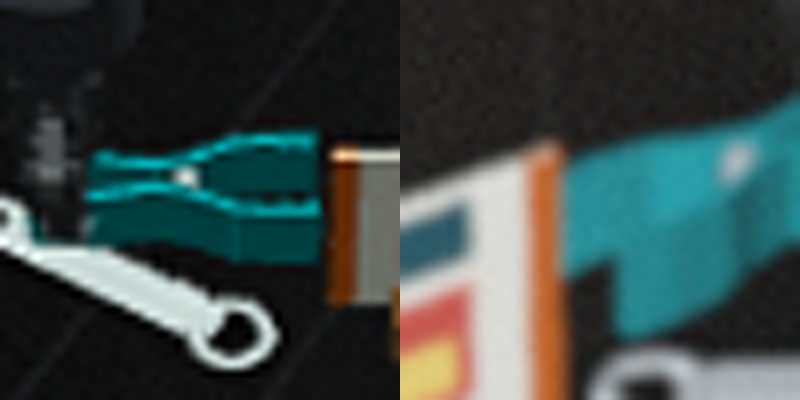

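Left (scene, 8x crop): tips at (315,138) and (320,207), pin at (186,177), card edge top at (333,152). Right (side, 8x crop): lower tip corners at (565,272) and (615,335), card edge top at (550,145). The card seems to be a few mm to the -y side of the clip's mid-line, so I'll work that out.

Run:
```python
from h import *
from scipy.optimize import least_squares
S=cam("scene");D=cam("side")
s=lambda a,b:(255+(a+.5)/8-.5,150+(b+.5)/8-.5)
d=lambda a,b:(270+(a-400+.5)/8-.5,200+(b+.5)/8-.5)
th=np.radians(31);A=np.array([[np.cos(th),np.sin(th)],[-np.sin(th),np.cos(th)]])
E,q=tri(ray(S,*s(332,152)),ray(D,*d(560,143)));print("edge top",E.round(4),q)
E2,q=tri(ray(S,*s(332,302)),ray(D,*d(566,443)));
pin,q=tri(ray(S,*s(186,177)),ray(D,*d(740,162)));print("pin top",pin.round(4),q,(A@(pin-E)[:2]).round(4))
for h in(.097,.101,.105):
    m=[(A@(plane(S,*s(*p),h)-E)[:2]).round(4) for p in((318,135),(321,207))]
    n=[(A@(plane(D,*d(*p),h-.036)-E)[:2]).round(4) for p in((565,272),(615,335))]
    print(h,"scene tips",*m,(m[0]+m[1])/2,"side tips",*n,(n[0]+n[1])/2)
```

```text
edge top [0.5493 0.0975 0.1233] 0.0001555325671663298
pin top [0.4904 0.0693 0.0971] 0.0015470745168136145 [-0.065   0.0061]
0.097 scene tips [-0.0058  0.0322] [-0.0044 -0.0102] [-0.0051  0.011 ] side tips [-0.0118 -0.0163] [-0.0065  0.0212] [-0.00915  0.00245]
0.101 scene tips [-0.0058  0.0288] [-0.0044 -0.0134] [-0.0051  0.0077] side tips [-0.0088 -0.0114] [-0.0035  0.0258] [-0.00615  0.0072 ]
0.105 scene tips [-0.0059  0.0254] [-0.0045 -0.0167] [-0.0052   0.00435] side tips [-0.0057 -0.0066] [-0.0005  0.0303] [-0.0031   0.01185]
```

Both views agree that the clip sits about 6.5 mm to the +y side, with its mid-line at about 83 mm height. I'll shift sideways, then go forward 34 mm so the edge is about 31 mm ahead of the pin.

```bash
python3 -m crank '[{"jaw":0.9,"dp":[0,-0.013,0],"twist":0},{"jaw":0.9,"dp":[0,-0.026,0],"twist":0},{"jaw":0.9,"dp":[0,-0.026,0],"twist":0},{"jaw":0.9,"dp":[-0.02,-0.026,0],"twist":0},{"jaw":0.9,"dp":[-0.045,-0.026,0],"twist":0},{"jaw":0.9,"dp":[-0.07,-0.026,0],"twist":0},{"jaw":0.9,"dp":[-0.095,-0.026,0],"twist":0},{"jaw":0.9,"dp":[-0.12,-0.026,0],"twist":0},{"jaw":0.9,"dp":[-0.135,-0.026,0],"twist":0},{"jaw":0.9,"dp":[-0.135,-0.026,0],"twist":0},{"jaw":0.9,"dp":[-0.135,-0.026,0],"twist":0}]'
python3 - <<'E'
from h import *
S=cam("scene");D=cam("side")
cv2.imwrite('pics/c1.png',np.hstack([cv2.resize(S['image'][150:200,260:310],(400,400),interpolation=cv2.INTER_CUBIC),cv2.resize(D['image'][200:250,265:315],(400,400),interpolation=cv2.INTER_CUBIC)])[...,::-1])
s=sensors.sense();print(s['tool_pos'],s['wrist_force'])
E
```

```text
time_s: 9.2
tool_pos: [0.4773, 0.0504, 0.0761]
eef_rot: [0.841, -3.027, -0.0]
wrist_force: [0.4, -0.7, -1.5]
grip_width: 0.292
grip_force: 19.7
[0.47681475 0.04999592 0.07612723] [-0.39536417 -0.53996701 -0.15254514]
```

View pics/c1.png

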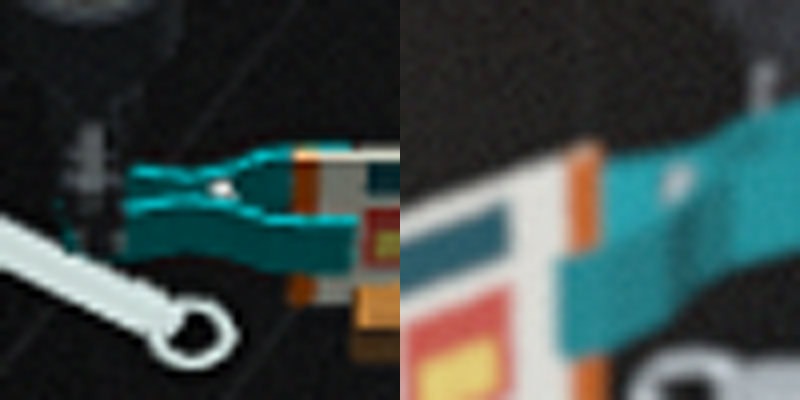

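Left (scene crop): the jaws straddle the striped edge, with the pin at (222,188), the near jaw tip at (355,217), and the far tip behind the card at (350,147). The mid-line meets the edge within about 2 mm. Right (side crop): the near jaw is in front of the stripe at about half height, and the card corner is at its old pixel, so it hasn't moved. Handing in.

```bash
python3 -c "
from bench import workorder
print(workorder.hand_in())"
```

```text
the job is handed in; nothing more can be done
None
```

I handed the job in with the turquoise clip held wide open around the striped edge of the left-most drinks card. The edge is about 31 mm ahead of the pin, on the mid-line to within about 2 mm and near half height. The last lever grip reading was 19.7 N, and the last pictures show the card unmoved and clear of the jaws. The hand-in returned no verdict.

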